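Lock the lid kit and present it level

TASK

Get the blue kit tray ready for the next worker: swing its orange keeper bar down over the boards until it snaps into the spring catch, then lift the tray by its black handle, keeping it level so that the brass ball knob stays in its cup and the boards stay in their nest. Carry it over the plywood pasting board, centred on it and with the tray's underside about 10 cm above it, and finish there still holding it by the handle, level and still, so that the parts can be taken off it. Do not push or knock over the box stack, the bowl or the bottle.

Things in the scene. Friction and masses are not known exactly. Their poses are not given: they have to be found in the camera images.
- tray: blue plastic kit tray, 280 (its x) x 160 (its y) x 18 mm high at the wall, about 0.75 kg loaded, standing loose on the table. Origin: centre of its underside; z up. The board nest is on its -x half, the ball cup on its +x half, and the handle bridges the middle along y. The keeper bar runs along y over the nest at x = -72 mm; its hinge is at the +y end and its spring catch at the -y end.
- handle: black handle bar of the tray, fixed to it: 16 mm wide (tray x) x 140 mm long (tray y) x 20 mm high, on two blue uprights 12 mm wide at its ends (128 mm apart). Origin: centre of the bar, 105 mm above the tray's underside, about over the loaded tray's centre of mass; axes as the tray's. Under the bar it is open for 69 mm, down to a partition 26 mm above the tray's underside.
- keeper (a joint): angle of the orange keeper bar (rad): 0 is shut, level along the tray's -y direction; it grows as the bar swings up about the tray's x axis (1.57 upright, stop at 1.75). Light hinge friction (under 1 N at the pad) keeps it where it is left. At about 0.09 the pin at its tip meets the spring catch; about 5 N at the pad snaps it under the catch's nose and it stays at 0; about 6 N would pull it open.
- keeper_hinge (a point): centre of the keeper's hinge pin, 30 mm above the tray's underside, 66 mm to the tray's +y side and 72 mm to its -x side from the tray's centre. The bar is 12 mm wide and 8 mm thick, centred on this axis, with its tip pin (10 mm thick) 128 mm from it.
- keeper_pad (a point): middle of the face of the keeper's thumb pad (26 x 28 mm), 95 mm along the bar from the hinge pin and 4 mm off the bar's middle line, on the side that is on top when the bar is shut and faces outwards (tray +y) when it is upright: the place to push. The catch's nose, 6 mm higher than the shut bar's middle line, stands 39 mm beyond this point.
- paste_board: plywood pasting board lying fixed on the table, 260 (x) x 220 (y) x 12 mm, with a black board 4 mm thick with a cream sheet on it in the middle. Origin: centre of its underside, on the table; z up.
- ball_center (a point): centre of the loose brass ball knob, 32 mm across, about 0.14 kg. It can roll about 13 mm each way in its cup, whose rim is only 3 mm high.
- pocket (a point): middle of the ball cup on the tray (inside width 44 mm), at the height of the resting ball's centre: 72 mm to the tray's +x side and 25 mm above its underside.
- nest (a point): middle of the floor of the board nest on the tray, 72 mm to its -x side and 6 mm above its underside. Ribs 9 mm high stand round a 94 mm square.
- board1: lowest of the three loose lid boards in the nest (black), 90 x 90 x 6 mm with a hole in the middle. Origin: centre of its underside.
- board2: middle lid board (grey), as board1, lying on it.
- board3: top lid board (plywood), as board1, lying on board2; its top is 24 mm above the tray's underside, 2 mm under the shut keeper bar.
- box_stack: bystander: loose stack of black boxes, 92 x 92 x 66 mm. Origin: centre of its underside.
- bowl: bystander: loose white bowl with yellow paste, 90 mm across, 45 mm high. Origin: centre of its underside.
- bottle: bystander: loose clear jar-shaped bottle with a white cap, 52 mm across, 130 mm high. Origin: centre of its underside.

How it is judged:
On the way, in this order (a step that is already met when the one before it is completed fails the run):
1. the keeper bar is snapped shut in its catch while the tray stands on the table (value of joint keeper below 0.025 rad and height (world z) of tray below 0.01 m), for 0.2 s.
2. the tray is lifted clear of the table by its handle (height (world z) of tray above 0.03 m and contact force between the fingers and handle above 2 N), for 0.2 s.
At the end, for the whole second after the job is handed in: Keeper shut in its catch (< 0.025 rad), ball in cup, boards in nest; the tray is gripped by its handle, its underside 60 to 140 mm above the plywood, its centre within 40 mm of the board's, within 4.5 degrees of level, still (< 0.03 m/s, 0.2 rad/s), touching no bystander (value of joint keeper below 0.025 rad and distance between ball_center and pocket below 0.019 m and distance between each of board1, board2, board3 and nest below 0.022 m and angle between tray's own z axis and vertical below 0.08 rad and horizontal distance between tray and paste_board below 0.04 m and z of tray in the frame of paste_board between 0.072 and 0.152 m and linear speed of tray below 0.03 m/s and angular speed of tray below 0.2 rad/s and contact force between the fingers and handle above 2 N and contact force between tray and box_stack below 0.2 N and contact force between tray and bowl below 0.2 N and contact force between tray and bottle below 0.2 N); the arm keeps its last pose, push and grip.
It fails at once if the ball leaves its cup (distance between ball_center and pocket above 0.024 m).
It fails at once if the tray is tipped more than 20 degrees (angle between tray's own z axis and vertical above 0.35 rad).
It fails at once if a board leaves its nest (distance between any of board1, board2, board3 and nest above 0.035 m).
It fails at once if the box stack, the bowl or the bottle is pushed more than 20 mm or knocked over (distance of any of box_stack, bowl, bottle from where it was at the start of the episode above 0.02 m or angle between any of box_stack, bowl, bottle's own z axis and vertical above 0.3 rad).
It also fails if it takes over 58 s, if anything falls off the work surface, if the arm or the gripper's body presses on something with over 40 N, if the wrist force passes 120 N, or if a joint passes its speed limit or range.

ROBOT

A 6-joint arm with a two-finger parallel gripper is mounted at the origin on the work surface. World frame = base frame: x ahead of the robot, y to its left, z up, the work surface at z = 0. Lengths are in m, angles in rad, forces in N, time in s.
With the tool pointing down it reaches from about 0.35 to 0.775 m from the base axis. Payload 7.3 kg.
Tool frame: the origin (TCP) lies at the very end of the fingers, on their centre line; the grasp point (between the pads) lies robot.pinch_z behind it (robot.pinch_z is the distance from the TCP to the grasp point, in m); y points along the fingers, z is the direction in which the jaws open and shut, and the axes are right-handed (so a half turn about y gives the same grasp; the last joint's range is limited). The gripper opens to 92 mm and grips with 3 to 60 N. Pads are 19 mm wide; open, the fingers measure 130 mm over their backs; the gripper's body (75 mm by 190 mm) begins 47 mm behind the grasp point.
Start: joints at [-1.458, 0.342, 1.524, -0, 1.275, -0.146], TCP at [0.134, -0.508, 0.199] pointing down, gripper open.
Joint ranges: [-2.53, 2.53], [-0.77, 2.02], [0.04, 2.7], [-1, 4.14], [0.28, 2.66], [-3.11, 3.11]. Speed limits (rad/s): [2.57, 2.57, 3.14, 3.14, 3.14, 3.14].

INTERFACE

Orientations are given as [roll, pitch, yaw] about the fixed x, y, z axes, in that order (R = Rz(yaw) Ry(pitch) Rx(roll)).
In Python, from cell import status, viewer, robot gives the robot as it stands. The module is installed in compiled form; this text tells all that it offers.
- The arm moves only by the shell command python3 -m pendant 'ROWS' [FORCE]. ROWS is JSON, a list that holds one entry, the list of rows, each a list of 7 numbers: the shift along the tool's x, y, z in cm, then the turn, a rotation vector about the tool's x, y, z in rad, then the finger opening in cm, from 0 to 9.18. A call has 1 to 20 rows; each row is the pose to reach, as a shift and turn from the pose commanded when the call began, along the tool's axes at that moment; what a row does not reach only later rows make up. A row lasts 1/10 s, in which the tool goes at most 50 mm and 8.59 degrees, less where a joint would pass 70% of its speed; a pose out of reach is approached as far as the arm can. A call with a gripper value outside its range is refused whole. The fingers move at their own pace and stop on an object; FORCE is the grip in N (left out, the last holds). Time passes only in rows, so rows that repeat a pose let the fingers close. It gives the time, the measured TCP pose, the force and the opening at its end, in the units of the state.
- status.observe(): the state, without advancing time (a new reading comes with each control period).
- viewer.read_camera(name): name is "scene" or "top" or "wrist"; returns a dict with "image" (384x512x3 uint8, red, green, blue), "range_z" (384x512 float32, m along the optical axis (not along the pixel's ray), 0 where there is no reading), "fx", "fy", "cx", "cy" (pixels), "distortion" ([k1, k2, p1, p2, k3] as OpenCV has them; the pictures are not rectified), "camera_from_world" (4x4, takes a point from world to camera coordinates). Camera axes: x right, y up, looking along -z (the intrinsics and any distortion apply to the point x, -y, -z); pixel columns grow to the right and rows downward; lengths in m; the calibration is good to about 2 mm. A picture is of the moment at which its call begins.
- robot.hand_in(): hands the job in, once; it reports no verdict.
The state is a dict: "time": time; "qpos": joint angles; "qvel": joint speeds; "joint_efforts": joint torques, N m; "tool_pos": TCP position; "tool_rot": TCP orientation; "contact_force": force on the tool from outside, world axes, zero at the start; "torque": the same for the moment, N m; "opening": finger opening in m.
Only numpy, scipy, OpenCV 4.12 (cv2) and the standard library are available. Lean on these libraries where they do the work, as an engineer would, in place of code of your own. Each camera call takes 0.05 s, during which the arm holds its last target. There are 200 camera calls.

## Working session

There is one attempt and no reset: what is moved stays moved. The work goes in short steps, Python scripts to look and compute and a shell command to move; the robot and the scene stay as the last step left them, time stands still between calls to the robot, and variables do not carry over. Pictures are saved under pics/ and viewed, about 8 in all and at most 12, crops included, and the job is handed in when it is done.

```bash
mkdir -p pics; cat > h.py <<'E'
import numpy as np, cv2
from cell import status, viewer, robot
from scipy.spatial.transform import Rotation as R
def cam(n):
    c=viewer.read_camera(n); return c
def world(c,mask=None):
    h,w=c["range_z"].shape
    K=np.array([[c["fx"],0,c["cx"]],[0,c["fy"],c["cy"]],[0,0,1]])
    u,v=np.meshgrid(np.arange(w),np.arange(h))
    p=cv2.undistortPoints(np.stack([u,v],-1).reshape(-1,1,2).astype(np.float64),K,np.array(c["distortion"])).reshape(h,w,2)
    z=c["range_z"].astype(float)
    P=np.stack([p[...,0]*z,-p[...,1]*z,-z,np.ones_like(z)],-1)
    W=P@np.linalg.inv(c["camera_from_world"]).T
    W=W[...,:3]; W[z==0]=np.nan
    return W
def proj(c,X):
    X=np.atleast_2d(X); q=(np.c_[X,np.ones(len(X))]@np.array(c["camera_from_world"]).T)[:,:3]*[1,-1,-1]
    K=np.array([[c["fx"],0,c["cx"]],[0,c["fy"],c["cy"]],[0,0,1]])
    return cv2.projectPoints(q,np.zeros(3),np.zeros(3),K,np.array(c["distortion"]))[0][:,0]
def save(c,n): cv2.imwrite("pics/"+n,c["image"][...,::-1])
E
python3 - <<'E'
from h import *
s=status.observe(); print({k:np.round(v,3) for k,v in s.items()}, robot.pinch_z)
ims=[]
for n in ["scene","top"]:
    c=cam(n); np.save(n+".npy",c,allow_pickle=True); ims.append(c["image"])
    W=world(c); print(n,np.linalg.inv(c["camera_from_world"])[:3,3])
cv2.imwrite("pics/a.png",ims[0][...,::-1]);cv2.imwrite("pics/b.png",ims[1][...,::-1])
E
```

```text
{'time': np.float64(0.0), 'qpos': array([-1.458,  0.343,  1.525, -0.   ,  1.275, -0.146]), 'qvel': array([ 0.001, -0.001,  0.   , -0.   ,  0.002,  0.   ]), 'joint_efforts': array([-2.0000e-03, -4.3125e+01, -2.4422e+01,  7.2000e-02,  5.6000e-02,
       -0.0000e+00]), 'tool_pos': array([ 0.134, -0.507,  0.199]), 'tool_rot': array([-1.572,  0.   , -2.883]), 'contact_force': array([ 0.261, -0.332, -0.648]), 'torque': array([ 0.005, -0.01 ,  0.031]), 'opening': np.float64(0.092)} 0.0188
scene [1.20418895 0.32328059 0.69075648]
top [0.48553949 0.12382667 1.37205552]
```

View pics/a.png

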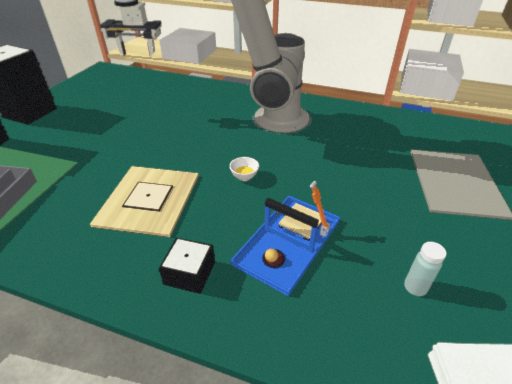

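View pics/b.png

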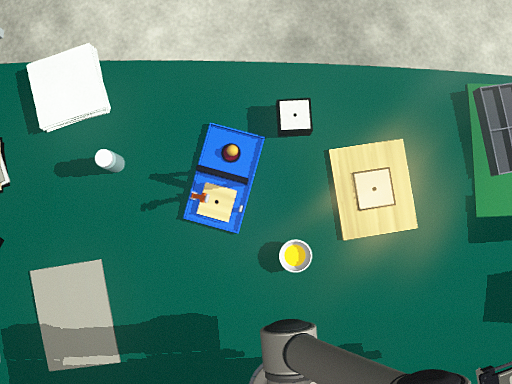

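The scene view shows the tray standing with its keeper upright (hinge at about 322,230; tip at 314,185), the bowl at (244,169), the boxes at (188,264) and the bottle at (425,268). In the top view the tray is centred near (224,178), the pasting board near (373,189), the box stack at (294,116) and the bowl at (295,256). Next I'll measure the poses.

```bash
cat > m.py <<'E'
from h import *
c=cam("top"); W=world(c); hsv=cv2.cvtColor(c["image"],cv2.COLOR_RGB2HSV); H,S,V=[hsv[...,i].astype(int) for i in range(3)]
Z=W[...,2]
roi=np.zeros(Z.shape,bool); roi[100:275,130:440]=1
def rect(m,n):
    m=cv2.morphologyEx((m&roi).astype(np.uint8),cv2.MORPH_OPEN,np.ones((3,3)))>0
    p=W[m]; r=cv2.minAreaRect(p[:,:2].astype(np.float32)); print(n,m.sum(),np.round(r[0],4),np.round(r[1],3),round(r[2],2),"z",np.round(np.percentile(p[:,2],[5,50,95]),4)); return p
blue=(H>105)&(H<125)&(S>150)&(V>80)
rect(blue&(Z<.03)&(Z>.002),"tray")
rect((Z>.006)&(Z<.03)&(np.arange(512)[None]>320)&(np.arange(512)[None]<425)&(np.arange(384)[:,None]>130),"pboard")
rect((Z>.05)&(Z<.08)&(np.arange(512)[None]>270)&(np.arange(512)[None]<320)&(np.arange(384)[:,None]<140),"boxes")
rect((Z>.03)&(Z<.06)&(np.arange(512)[None]>270)&(np.arange(512)[None]<320)&(np.arange(384)[:,None]>230),"bowl")
rect((Z>.1)&(Z<.13)&(np.arange(512)[None]<255)&(np.arange(512)[None]>180),"handle")
o=(((H<12))&(S>150)&(V>100)&(Z>.03)&(np.arange(512)[None]<215)&(np.arange(512)[None]>180)&roi)
print("orange",np.round(W[o],3)[:40:2])
c=cam("scene");W=world(c);hsv=cv2.cvtColor(c["image"],cv2.COLOR_RGB2HSV);H,S,V=[hsv[...,i].astype(int) for i in range(3)];Z=W[...,2]
o=((H<12)&(S>150)&(V>100));o[:180]=0;o[240:]=0;o[:,:300]=0;o[:,340:]=0
p=W[o];p=p[np.argsort(p[:,2])];print(len(p),np.round(p[::8],3))
E
python3 m.py
```

```text
tray 3412 [0.609 0.196] [0.162 0.283] 76.36 z [0.0032 0.0077 0.0194]
pboard 6869 [ 0.5872 -0.2269] [0.262 0.222] 10.05 z [0.0086 0.0136 0.0195]
boxes 1103 [0.7774 0.0062] [0.091 0.095] 3.86 z [0.0609 0.0663 0.0709]
bowl 219 [ 0.3936 -0.0069] [0.081 0.088] 39.59 z [0.0315 0.0424 0.0488]
handle 368 [0.5941 0.1934] [0.09 0.13] 9.15 z [0.1096 0.1149 0.1198]
orange [[0.557 0.246 0.111]
 [0.556 0.239 0.127]
 [0.558 0.278 0.039]
 [0.557 0.27  0.057]
 [0.556 0.264 0.066]
 [0.553 0.242 0.128]
 [0.554 0.273 0.053]
 [0.553 0.266 0.071]
 [0.553 0.259 0.083]
 [0.552 0.252 0.103]
 [0.551 0.245 0.122]
 [0.551 0.239 0.13 ]
 [0.552 0.281 0.034]
 [0.551 0.273 0.052]
 [0.551 0.266 0.066]
 [0.55  0.259 0.087]
 [0.549 0.252 0.103]
 [0.549 0.245 0.12 ]
 [0.548 0.238 0.14 ]
 [0.549 0.277 0.044]]
65 [[0.553 0.284 0.032]
 [0.559 0.271 0.044]
 [0.559 0.272 0.055]
 [0.551 0.269 0.068]
 [0.555 0.258 0.082]
 [0.555 0.254 0.094]
 [0.559 0.242 0.121]
 [0.537 0.243 0.132]
 [0.547 0.237 0.144]]
```

```bash
python3 -m pendant '[[[-20,-6,-8,0,0,0,0],[-42,-6,-15.5,0,0,0,0],[-42,-6,-15.5,0,0,0,0],[-42,-6,-15.5,0,0,0,0],[-42,-6,-15.5,0,0,0,0],[-42,-6,-15.5,0,0,0,0],[-42,-6,-15.5,0,0,0,0],[-42,-6,-15.5,0,0,0,0],[-42,-6,-15.5,0,0,0,0],[-61.7,-5,-66.8,0,0.496,0,0],[-61.7,-5,-66.8,0,0.496,0,0],[-61.7,-5,-66.8,0,0.496,0,0],[-61.7,-5,-66.8,0,0.496,0,0],[-61.7,-5,-66.8,0,0.496,0,0],[-61.7,-5,-66.8,0,0.496,0,0],[-61.7,-5,-66.8,0,0.496,0,0],[-61.7,-5,-66.8,0,0.496,0,0],[-61.7,-5,-66.8,0,0.496,0,0],[-61.7,-5,-66.8,0,0.496,0,0],[-61.7,-5,-66.8,0,0.496,0,0]]]' 10
python3 - <<'E'
from h import *
s=status.observe(); print({k:np.round(v,3) for k,v in s.items()})
c=cam("wrist"); save(c,"w1.png"); W=world(c); np.save("W1.npy",W); np.save("I1.npy",c["image"])
hsv=cv2.cvtColor(c["image"],cv2.COLOR_RGB2HSV);H,S,V=[hsv[...,i].astype(int) for i in range(3)]
o=((H<12)&(S>150)&(V>100)&(W[...,2]>.02));p=W[o];print(len(p))
C=np.array([.609,.196]);a=np.radians(-13.64);B=np.array([[np.cos(a),np.sin(a)],[-np.sin(a),np.cos(a)]])
q=np.c_[(p[:,:2]-C)@B.T,p[:,2]];q=q[np.argsort(q[:,2])];print(np.round(q[::max(1,len(q)//25)],3))
E
```

```text
time: 2.2
tool_pos: [0.5583, 0.2865, 0.2493]
tool_rot: [-1.57, -0.0, 2.904]
contact_force: [1.8, -0.4, 0.1]
opening: 0.0004
{'time': np.float64(2.2), 'qpos': array([ 0.352,  0.51 ,  1.123, -0.   ,  1.509,  2.16 ]), 'qvel': array([ 0.739,  0.542, -0.857, -0.005,  0.31 ,  0.739]), 'joint_efforts': array([ -1.273, -57.187, -23.115,   0.2  ,  -0.281,  -0.943]), 'tool_pos': array([0.558, 0.286, 0.249]), 'tool_rot': array([-1.57 , -0.   ,  2.904]), 'contact_force': array([ 1.803, -0.421,  0.124]), 'torque': array([ 0.032, -0.014, -0.054]), 'opening': np.float64(0.0)}
49
[[-0.068  0.071  0.034]
 [-0.068  0.069  0.035]
 [-0.078  0.066  0.04 ]
 [-0.074  0.063  0.045]
 [-0.067  0.061  0.047]
 [-0.072  0.064  0.048]
 [-0.073  0.062  0.05 ]
 [-0.074  0.061  0.053]
 [-0.067  0.058  0.055]
 [-0.074  0.059  0.057]
 [-0.078  0.058  0.059]
 [-0.068  0.055  0.061]
 [-0.068  0.052  0.068]
 [-0.067  0.05   0.069]
 [-0.073  0.054  0.07 ]
 [-0.078  0.053  0.072]
 [-0.073  0.052  0.076]
 [-0.078  0.051  0.079]
 [-0.073  0.05   0.081]
 [-0.076  0.047  0.088]
 [-0.072  0.047  0.088]
 [-0.074  0.046  0.089]
 [-0.077  0.046  0.089]
 [-0.073  0.046  0.089]
 [-0.076  0.045  0.092]
 [-0.077  0.045  0.093]
 [-0.077  0.043  0.098]
 [-0.076  0.042  0.099]
 [-0.069  0.041  0.1  ]
 [-0.077  0.041  0.103]
 [-0.073  0.04   0.104]
 [-0.071  0.039  0.106]
 [-0.076  0.039  0.107]
 [-0.077  0.039  0.108]
 [-0.082  0.038  0.11 ]
 [-0.083  0.038  0.111]
 [-0.068  0.037  0.111]
 [-0.076  0.037  0.112]
 [-0.065  0.036  0.113]
 [-0.063  0.036  0.114]
 [-0.085  0.035  0.114]
 [-0.062  0.033  0.119]
 [-0.076  0.034  0.119]
 [-0.08   0.033  0.122]
 [-0.083  0.033  0.124]
 [-0.078  0.032  0.124]
 [-0.077  0.029  0.133]
 [-0.075  0.028  0.136]
 [-0.074  0.026  0.14 ]]
```

View pics/w1.png

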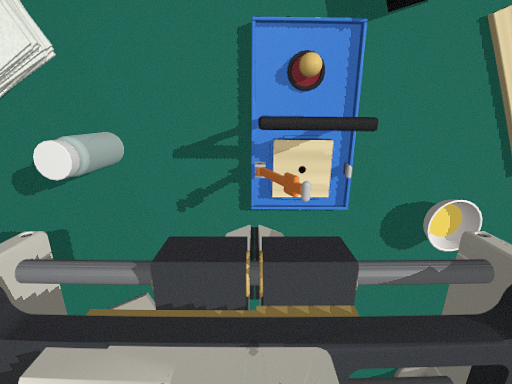

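The wrist view agrees with the model: keeper hinge at (260,168), tip at (306,190), catch at (348,171), handle across (320,124). Fingers are closed outside the bar; now sweep it down to about 0.15 rad.

```bash
python3 -m pendant '[[[0.1,4,0,0,0,0,0],[0.1,8,0,0,0,0,0],[0.1,11,0,0,0,0,0],[0.1,13.1,0,0,0,0,0],[0.1,13.1,1.5,0,0,0,0],[0.1,13.1,3,0,0,0,0],[0.1,13.1,3.9,0,0,0,0],[0.1,13.6,5,0,0,0,0],[0.1,14.2,6,0,0,0,0],[0.1,14.8,6.7,0,0,0,0],[0.1,15.5,7.4,0,0,0,0],[0.1,16.2,8,0,0,0,0],[0.1,17,8.55,0,0,0,0],[0.1,17.8,9,0,0,0,0],[0.1,18.7,9.4,0,0,0,0],[0.1,19.4,9.6,0,0,0,0],[0.1,20.1,9.7,0,0,0,0],[0.1,20.1,9.7,0,0,0,0],[0.1,20.1,9.7,0,0,0,0]]]'
cat > k.py <<'E'
from h import *
import sys
s=status.observe(); print(np.round(s["contact_force"],2),np.round(s["tool_pos"],4))
c=cam("wrist"); save(c,sys.argv[1]); W=world(c)
hsv=cv2.cvtColor(c["image"],cv2.COLOR_RGB2HSV);H,S,V=[hsv[...,i].astype(int) for i in range(3)]
o=((H<12)&(S>150)&(V>100)&(W[...,2]>.02));p=W[o]
C=np.array([.609,.196]);a=np.radians(-13.64);B=np.array([[np.cos(a),np.sin(a)],[-np.sin(a),np.cos(a)]])
if len(p):
 q=np.c_[(p[:,:2]-C)@B.T,p[:,2]];q=q[np.argsort(-q[:,1])];print(np.round(q[::max(1,len(q)//12)],3))
E
python3 k.py w2.png
```

```text
time: 4.15
tool_pos: [0.5349, 0.1905, 0.0484]
tool_rot: [-1.571, -0.0, 2.905]
contact_force: [0.3, -0.9, -0.1]
opening: 0.0004
[ 0.28 -0.94 -0.14] [0.5349 0.1905 0.0484]
[[-0.077  0.07   0.035]
 [-0.067  0.057  0.035]
 [-0.068  0.056  0.033]
 [-0.068  0.052  0.036]
 [-0.068  0.051  0.035]
 [-0.068  0.047  0.037]
 [-0.068  0.042  0.04 ]
 [-0.035 -0.004  0.146]
 [-0.035 -0.004  0.147]
 [-0.035 -0.005  0.147]
 [-0.035 -0.007  0.147]
 [-0.036 -0.008  0.146]
 [-0.035 -0.009  0.146]
 [-0.036 -0.01   0.146]
 [-0.062 -0.025  0.077]]
```

View pics/w2.png

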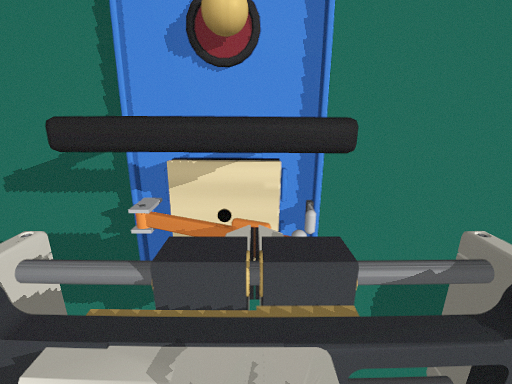

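The bar has come down most of the way: hinge at (145,218), pad under the fingers at (255,228), tip near the catch at (300,235). Pressing down next.

```bash
python3 -m pendant '[[[0.1,0.2,-0.4,0,0,0,0],[0.1,0.5,-0.4,0,0,0,0],[0.1,0.8,-0.4,0,0,0,0],[0.1,1.0,-0.4,0,0,0,0],[0.1,1.1,-0.4,0,0,0,0],[0.1,1.2,-0.4,0,0,0,0],[0.1,1.2,-0.4,0,0,0,0]]]'; python3 -m pendant '[[[0,0.1,0,0,0,0,0],[0,0.2,0,0,0,0,0],[0,0.2,0,0,0,0,0]]]'
```

```text
time: 4.9
tool_pos: [0.5348, 0.1944, 0.0364]
tool_rot: [-1.571, -0.0, 2.904]
contact_force: [0.2, -0.3, -0.1]
opening: 0.0003
time: 5.2
tool_pos: [0.5348, 0.1944, 0.0344]
tool_rot: [-1.571, -0.0, 2.904]
contact_force: [-0.5, -1.2, -0.3]
opening: 0.0005
```

```bash
python3 -m pendant '[[[0,0.05,0,0,0,0,0],[0,0.1,0,0,0,0,0]]]';python3 -m pendant '[[[0,0.05,0,0,0,0,0],[0,0.1,0,0,0,0,0]]]'; python3 k.py w3.png
```

```text
time: 5.4
tool_pos: [0.5348, 0.1944, 0.0335]
tool_rot: [-1.571, 0.0, 2.904]
contact_force: [1.0, -1.3, 0.4]
opening: 0.0004
time: 5.6
tool_pos: [0.5348, 0.1944, 0.0325]
tool_rot: [-1.571, 0.0, 2.904]
contact_force: [-0.3, 0.1, -0.2]
opening: 0.0005
[-0.3   0.08 -0.18] [0.5348 0.1944 0.0325]
[[-0.078  0.071  0.034]
 [-0.071  0.071  0.034]
 [-0.079  0.056  0.036]
 [-0.068  0.054  0.032]
 [-0.067  0.051  0.034]
 [-0.079  0.049  0.039]
 [-0.068  0.046  0.034]
 [-0.078  0.042  0.042]
 [-0.036  0.005  0.13 ]
 [-0.036  0.     0.131]
 [-0.068 -0.004  0.052]
 [-0.036 -0.007  0.131]
 [-0.063 -0.019  0.061]
 [-0.063 -0.022  0.06 ]
 [-0.068 -0.041  0.059]
 [-0.068 -0.045  0.061]
 [-0.068 -0.046  0.061]]
```

View pics/w3.png

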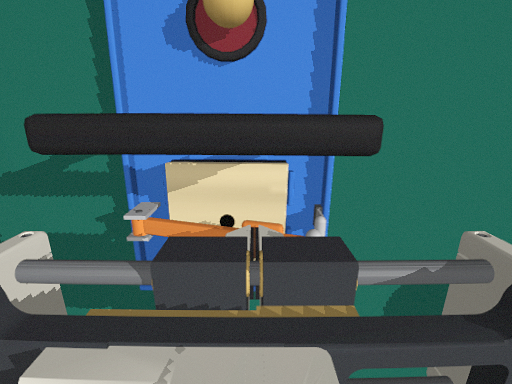

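The bar still reads about 0.2 rad although the TCP reads below it: pad orange at (265,226), tip short of the catch at (318,225). I'll check from the scene camera.

```bash
python3 - <<'E'
from h import *
s=status.observe()
Rm=R.from_euler("xyz",s["tool_rot"]).as_matrix(); print(np.round(Rm,3))
c=cam("wrist"); print("tcp px wrist",proj(c,s["tool_pos"]), "pinch",proj(c,s["tool_pos"]-Rm[:,1]*.0188))
c=cam("scene"); p=proj(c,s["tool_pos"]);print(p)
im=c["image"].copy(); cv2.circle(im,tuple(np.int32(p[0])),1,(255,0,255),-1)
crop=im[150:300,220:380]; cv2.imwrite("pics/s1.png",cv2.resize(crop,None,fx=5,fy=4.0,interpolation=cv2.INTER_CUBIC)[...,::-1])
E
```

```text
[[-0.972 -0.    -0.235]
 [ 0.235 -0.    -0.972]
 [ 0.    -1.     0.   ]]
tcp px wrist [[252.59627813 223.0647392 ]] pinch [[252.40312777 233.70315366]]
[[294.86918893 213.0047887 ]]
```

View pics/s1.png

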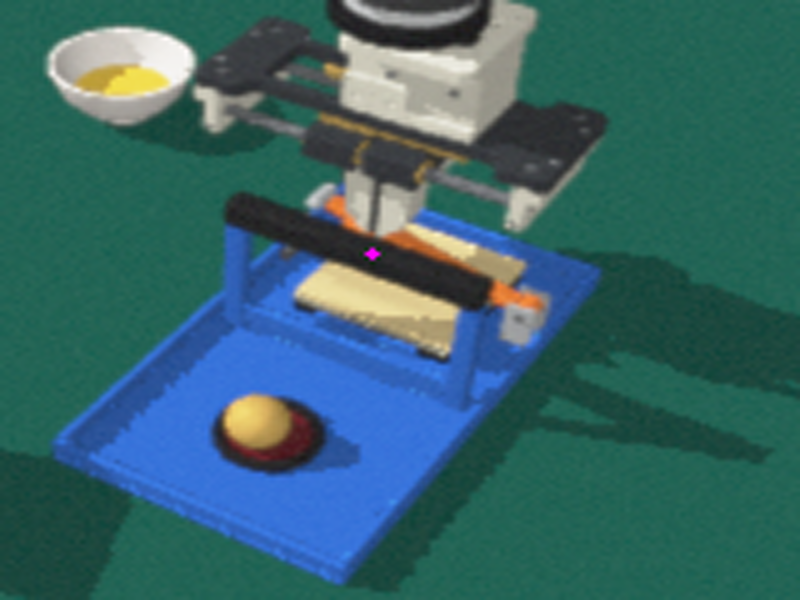

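The scene crop shows the fingers (375,220) at the bar, the bar's hinge end at (530,305), and the ball in its cup at (262,422). The bar isn't fully down, so I'll zoom in on the contact.

```bash
python3 - <<'E'
from h import *
c=cam("wrist"); W=world(c)
C=np.array([.609,.196]);a=np.radians(-13.64);B=np.array([[np.cos(a),np.sin(a)],[-np.sin(a),np.cos(a)]])
T=np.concatenate([(W[...,:2]-C)@B.T,W[...,2:]],-1)
for col in (170,200,220,235,245,255,265,275,290,300,318):
    print(col,[(r,*np.round(T[r,col]*1000).tolist(),*c["image"][r,col].tolist()) for r in range(212,242,4)])
cv2.imwrite("pics/w4.png",cv2.resize(c["image"][190:250,120:340],None,fx=3.6,fy=3.6*2,interpolation=cv2.INTER_CUBIC)[...,::-1])
E
```

```text
170 [(212, -66.0, 45.0, 24.0, 231, 216, 169), (216, -70.0, 45.0, 24.0, 236, 219, 170), (220, -68.0, 41.0, 37.0, 170, 101, 47), (224, -69.0, 40.0, 41.0, 218, 132, 65), (228, -72.0, 40.0, 41.0, 215, 132, 61), (232, -75.0, 40.0, 42.0, 213, 126, 58), (236, -37.0, 10.0, 130.0, 109, 67, 38), (240, -36.0, 8.0, 135.0, 43, 45, 47)]
200 [(212, -66.0, 21.0, 25.0, 226, 209, 166), (216, -69.0, 22.0, 25.0, 227, 212, 167), (220, -73.0, 22.0, 24.0, 227, 209, 165), (224, -68.0, 18.0, 44.0, 170, 96, 46), (228, -69.0, 17.0, 48.0, 217, 134, 66), (232, -72.0, 17.0, 48.0, 184, 107, 50), (236, -36.0, -1.0, 130.0, 128, 80, 46), (240, -36.0, -2.0, 134.0, 39, 36, 41)]
220 [(212, -66.0, 6.0, 25.0, 227, 210, 167), (216, -69.0, 6.0, 25.0, 224, 208, 164), (220, -73.0, 6.0, 24.0, 19, 12, 9), (224, -76.0, 6.0, 24.0, 117, 108, 81), (228, -68.0, 3.0, 51.0, 189, 109, 51), (232, -70.0, 3.0, 52.0, 185, 109, 51), (236, -36.0, -8.0, 130.0, 131, 78, 40), (240, -36.0, -9.0, 134.0, 48, 48, 51)]
235 [(212, -66.0, -5.0, 24.0, 228, 212, 168), (216, -69.0, -6.0, 26.0, 228, 211, 168), (220, -73.0, -5.0, 24.0, 215, 200, 155), (224
[... 1824 characters left out ...]
), (240, -36.0, -33.0, 134.0, 42, 41, 46)]
300 [(212, -73.0, -59.0, 6.0, 53, 97, 169), (216, -76.0, -59.0, 6.0, 43, 89, 163), (220, -80.0, -59.0, 6.0, 49, 95, 165), (224, -83.0, -59.0, 6.0, 46, 95, 166), (228, -87.0, -59.0, 6.0, 49, 92, 165), (232, -91.0, -59.0, 6.0, 61, 124, 210), (236, -36.0, -37.0, 131.0, 100, 61, 31), (240, -36.0, -36.0, 134.0, 46, 47, 48)]
318 [(212, -67.0, -70.0, 22.0, 95, 92, 95), (216, -65.0, -66.0, 36.0, 110, 110, 110), (220, -67.0, -66.0, 39.0, 152, 153, 153), (224, -69.0, -66.0, 41.0, 153, 155, 153), (228, -72.0, -66.0, 41.0, 159, 160, 160), (232, -64.0, -60.0, 66.0, 194, 195, 195), (236, -36.0, -43.0, 131.0, 148, 150, 150), (240, -36.0, -42.0, 134.0, 46, 45, 50)]
```

View pics/w4.png

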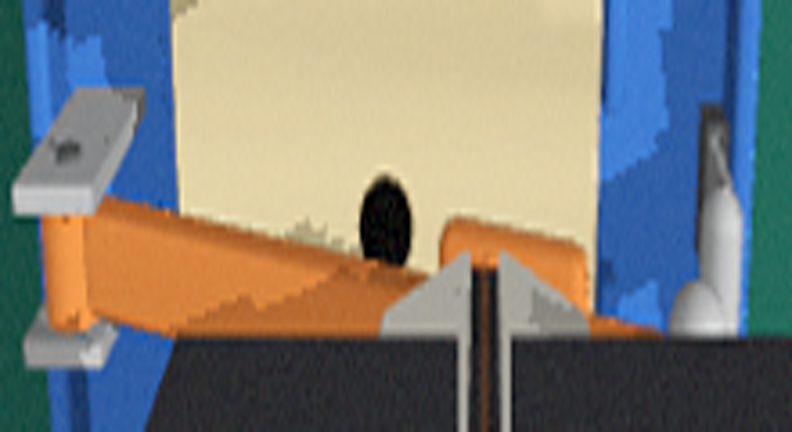

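```bash
python3 - <<'E'
import numpy as np
W=np.load("W1.npy"); I=np.load("I1.npy")
for col in (240,248,255,262,270): print(col,[(r,*np.round(W[r,col]*1000).tolist()) for r in range(218,246,3)])
E
```

```text
240 [(218, 474.0, 331.0, 2.0), (221, nan, nan, nan), (224, 462.0, 334.0, -0.0), (227, 456.0, 336.0, -1.0), (230, 570.0, 291.0, 284.0), (233, 570.0, 291.0, 290.0), (236, 594.0, 282.0, 347.0), (239, 593.0, 282.0, 349.0), (242, 593.0, 282.0, 351.0), (245, 594.0, 281.0, 354.0)]
248 [(218, 470.0, 318.0, 1.0), (221, 464.0, 319.0, -0.0), (224, 459.0, 320.0, 1.0), (227, 569.0, 287.0, 281.0), (230, 569.0, 286.0, 285.0), (233, 569.0, 286.0, 290.0), (236, 569.0, 286.0, 294.0), (239, 569.0, 286.0, 297.0), (242, 569.0, 286.0, 301.0), (245, 569.0, 286.0, 306.0)]
255 [(218, 467.0, 306.0, -1.0), (221, 462.0, 307.0, 1.0), (224, 456.0, 309.0, 0.0), (227, 567.0, 283.0, 278.0), (230, 567.0, 283.0, 283.0), (233, 566.0, 283.0, 286.0), (236, 566.0, 283.0, 289.0), (239, 567.0, 283.0, 296.0), (242, 567.0, 283.0, 299.0), (245, 567.0, 283.0, 303.0)]
262 [(218, 465.0, 294.0, 2.0), (221, 459.0, 296.0, -0.0), (224, 453.0, 297.0, -1.0), (227, 567.0, 278.0, 280.0), (230, 567.0, 278.0, 285.0), (233, 567.0, 278.0, 290.0), (236, 592.0, 274.0, 348.0), (239, 592.0, 274.0, 350.0), (242, 592.0, 274.0, 352.0), (245, 591.0, 275.0, 352.0)]
270 [(218, 461.0, 281.0, 1.0), (221, 455.0, 282.0, -1.0), (224, 451.0, 283.0, 2.0), (227, 444.0, 284.0, -1.0), (230, 566.0, 274.0, 286.0), (233, 566.0, 274.0, 290.0), (236, 592.0, 271.0, 348.0), (239, 591.0, 272.0, 350.0), (242, 591.0, 272.0, 352.0), (245, 591.0, 272.0, 354.0)]
```

The data settle it: seen by the camera, the fingers end 27 mm higher than the reported TCP. The free-air picture shows the same (tip at z 0.276 against a reported 0.249). So the bar is being pushed correctly but not far enough. I'll add the 27 mm offset and carry on pressing, watching the force.

```bash
python3 -m pendant '[[[0,0.4,0,0,0,0,0],[0,0.8,0,0,0,0,0],[0,1.2,0,0,0,0,0],[0,1.5,0,0,0,0,0],[0,1.7,0,0,0,0,0],[0,1.7,0,0,0,0,0]]]'; python3 -m pendant '[[[0,0.1,0,0,0,0,0],[0,0.2,0,0,0,0,0],[0,0.3,0,0,0,0,0]]]';python3 -m pendant '[[[0,0.1,0,0,0,0,0],[0,0.2,0,0,0,0,0],[0,0.3,0,0,0,0,0]]]'
```

```text
time: 6.4
tool_pos: [0.5347, 0.1944, 0.0154]
tool_rot: [-1.571, -0.0, 2.904]
contact_force: [0.2, 0.9, -0.6]
opening: 0.0006
time: 6.7
tool_pos: [0.5349, 0.1943, 0.014]
tool_rot: [-1.571, 0.001, 2.905]
contact_force: [-4.9, -1.7, 13.4]
opening: 0.0009
time: 7.0
tool_pos: [0.5347, 0.194, 0.0102]
tool_rot: [-1.57, 0.0, 2.905]
contact_force: [-2.1, -2.5, 4.8]
opening: 0.0007
```

```bash
python3 -m pendant '[[[0,0.05,0,0,0,0,0],[0,0.1,0,0,0,0,0]]]'; python3 -m pendant '[[[0,0.05,0,0,0,0,0],[0,0.1,0,0,0,0,0],[0,0.1,0,0,0,0,0]]]';python3 k.py w5.png
```

```text
time: 7.2
tool_pos: [0.5349, 0.1943, 0.0086]
tool_rot: [-1.571, 0.0, 2.904]
contact_force: [-0.9, -0.7, 2.1]
opening: 0.0006
time: 7.5
tool_pos: [0.5348, 0.1946, 0.0072]
tool_rot: [-1.571, -0.0, 2.904]
contact_force: [0.2, -0.9, -0.9]
opening: 0.0003
[ 0.16 -0.87 -0.86] [0.5348 0.1946 0.0072]
[[-0.08   0.063  0.035]
 [-0.079  0.057  0.034]
 [-0.078  0.043  0.035]
 [-0.079  0.042  0.034]
 [ 0.063  0.006  0.025]
 [-0.068  0.002  0.031]
 [-0.068 -0.002  0.029]
 [-0.063 -0.021  0.036]
 [-0.036 -0.04   0.106]
 [-0.068 -0.045  0.03 ]
 [-0.069 -0.047  0.029]
 [-0.068 -0.049  0.03 ]
 [-0.068 -0.051  0.029]
 [-0.068 -0.053  0.03 ]
 [-0.069 -0.056  0.033]]
```

The force peaked at about 13 N, then fell to 0, and the bar now reads level (z about 0.030–0.035 all along). I'll press 1 mm more, lift, and turn above the handle.

```bash
python3 -m pendant '[[[0,0.1,0,0,0,0,0],[0,0.15,0,0,0,0,0],[0,0.15,0,0,0,0,0]]]'; python3 -m pendant '[[[0,-4,0,0,0,0,0],[0,-9,0,0,0,0,0],[0,-14,0,0,0,0,0],[0,-15,0,0,0,0,0],[-7.2,-15,-1.9,0,-1.571,0,5],[-7.2,-15,-1.9,0,-1.571,0,5],[-7.2,-15,-1.9,0,-1.571,0,5],[-7.2,-15,-1.9,0,-1.571,0,5],[-7.2,-15,-1.9,0,-1.571,0,5],[-7.2,-15,-1.9,0,-1.571,0,5],[-7.2,-15,-1.9,0,-1.571,0,5],[-7.2,-15,-1.9,0,-1.571,0,5],[-7.2,-15,-1.9,0,-1.571,0,5],[-7.2,-15,-1.9,0,-1.571,0,5],[-7.2,-15,-1.9,0,-1.571,0,5],[-7.2,-15,-1.9,0,-1.571,0,5],[-7.2,-15,-1.9,0,-1.571,0,5],[-7.2,-15,-1.9,0,-1.571,0,5]]]'
python3 - <<'E'
from h import *
s=status.observe(); print(np.round(s["qpos"],2))
c=cam("wrist"); save(c,"w6.png"); W=world(c); hsv=cv2.cvtColor(c["image"],cv2.COLOR_RGB2HSV);H,S,V=[hsv[...,i].astype(int) for i in range(3)]
m=(V<60)&(W[...,2]>.105)&(W[...,2]<.122)
p=W[m]; r=cv2.minAreaRect(p[:,:2].astype(np.float32));print("handle",m.sum(),r,p[:,2].mean(),p.mean(0))
C=np.array([.609,.196]);a=np.radians(-13.64);B=np.array([[np.cos(a),np.sin(a)],[-np.sin(a),np.cos(a)]])
o=((H<13)&(S>150)&(V>100)&(W[...,2]>.02));q=W[o];q=np.c_[(q[:,:2]-C)@B.T,q[:,2]];q=q[q[:,0]<-.05];q=q[np.argsort(-q[:,1])];print(np.round(q[::max(1,len(q)//12)],3))
E
```

```text
time: 7.85
tool_pos: [0.5349, 0.1946, 0.0067]
tool_rot: [-1.571, 0.001, 2.904]
contact_force: [-1.8, -0.4, 6.5]
opening: 0.0004
time: 9.65
tool_pos: [0.6092, 0.196, 0.1557]
tool_rot: [-1.571, -0.0, -1.809]
contact_force: [-0.7, -0.8, -0.3]
opening: 0.0501
[ 0.19  0.59  1.24 -0.    1.31  0.43]
handle 2262 ((0.6086358428001404, 0.20298057794570923), (0.12608681619167328, 0.014859982766211033), 76.13834381103516) 0.11468023535883044 [0.60996752 0.20783556 0.11468024]
[[-0.075  0.072  0.034]
 [-0.08   0.072  0.024]
 [-0.077  0.071  0.035]
 [-0.068  0.069  0.035]
 [-0.068  0.049  0.032]
 [-0.068  0.006  0.032]
 [-0.068  0.002  0.033]
 [-0.068 -0.006  0.033]
 [-0.082 -0.015  0.032]
 [-0.067 -0.015  0.031]
 [-0.085 -0.015  0.031]
 [-0.081 -0.016  0.033]
 [-0.079 -0.043  0.034]
 [-0.068 -0.044  0.034]
 [-0.08  -0.046  0.032]]
```

View pics/w6.png

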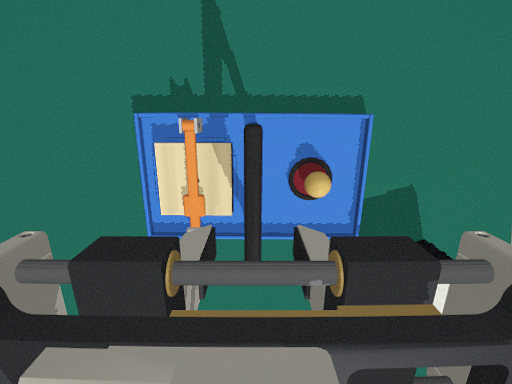

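The wrist view shows the keeper lying across the boards (190,125 to 195,215), the ball in its cup (317,183) and the handle centred between the fingers (253,190). Descending and gripping.

```bash
python3 -m pendant '[[[0,3,-0.1,0,0,0,5],[0,6,-0.1,0,0,0,5],[0,8,-0.1,0,0,0,5],[0,9.2,-0.1,0,0,0,5],[0,9.7,-0.1,0,0,0,5],[0,9.7,-0.1,0,0,0,5],[0,9.7,-0.1,0,0,0,3],[0,9.7,-0.1,0,0,0,2],[0,9.7,-0.1,0,0,0,1],[0,9.7,-0.1,0,0,0,0.5],[0,9.7,-0.1,0,0,0,0.5],[0,9.7,-0.1,0,0,0,0.5],[0,9.7,-0.1,0,0,0,0.5]]]' 55
```

```text
time: 11.0
tool_pos: [0.608, 0.1963, 0.0593]
tool_rot: [-1.571, -0.0, -1.808]
contact_force: [-3.4, 0.7, 4.2]
opening: 0.0155
```

```bash
python3 -m pendant '[[[0,-0.05,0,0,0,0,0.5],[0,-0.2,0,0,0,0,0.5],[0,-0.45,0,0,0,0,0.5],[0,-0.8,0,0,0,0,0.5],[0,-1.2,0,0,0,0,0.5],[0,-1.7,0,0,0,0,0.5],[0,-2.2,0,0,0,0,0.5],[0,-2.7,0,0,0,0,0.5],[0,-3.2,0,0,0,0,0.5],[0,-3.7,0,0,0,0,0.5],[0,-4.1,0,0,0,0,0.5],[0,-4.45,0,0,0,0,0.5],[0,-4.7,0,0,0,0,0.5],[0,-4.9,0,0,0,0,0.5],[0,-5,0,0,0,0,0.5],[0,-5,0,0,0,0,0.5],[0,-5,0,0,0,0,0.5]]]'
cat > t.py <<'E'
from h import *
import sys
# tilt + pose of held tray from top camera
c=cam("top"); W=world(c); hsv=cv2.cvtColor(c["image"],cv2.COLOR_RGB2HSV);H,S,V=[hsv[...,i].astype(int) for i in range(3)]
print({k:np.round(v,3) for k,v in status.observe().items() if k in("contact_force","torque","opening","tool_pos")})
zb=status.observe()["tool_pos"][2]-.059
m=(H>105)&(H<125)&(S>150)&(V>60)&(abs(W[...,2]-zb-.006)<.02)
m=cv2.morphologyEx(m.astype(np.uint8),cv2.MORPH_OPEN,np.ones((3,3)))>0
n,L,st,_=cv2.connectedComponentsWithStats(m.astype(np.uint8)); 
p=W[m]; r=cv2.minAreaRect(p[:,:2].astype(np.float32)); print("rect",r,"z med",np.median(p[:,2]))
f=p[abs(p[:,2]-np.median(p[:,2]))<.008]
A=np.c_[f[:,:2]-f[:,:2].mean(0),np.ones(len(f))]; g=np.linalg.lstsq(A,f[:,2],rcond=None)[0]; print("slope dz/dx,dy",g)
c=cam("wrist");save(c,sys.argv[1])
E
python3 t.py w7.png
```

```text
time: 12.7
tool_pos: [0.6082, 0.1962, 0.1088]
tool_rot: [-1.571, -0.0, -1.808]
contact_force: [0.1, 0.5, -7.3]
opening: 0.0156
{'tool_pos': array([0.608, 0.196, 0.109]), 'contact_force': array([-0.172,  0.364, -7.255]), 'torque': array([-0.024, -0.063, -0.043]), 'opening': np.float64(0.015)}
rect ((0.6086769700050354, 0.19581839442253113), (0.1599828004837036, 0.2806399166584015), 76.1489028930664) z med 0.057630341701577326
slope dz/dx,dy [0.00076712 0.00121641 0.05712632]
```

View pics/w7.png

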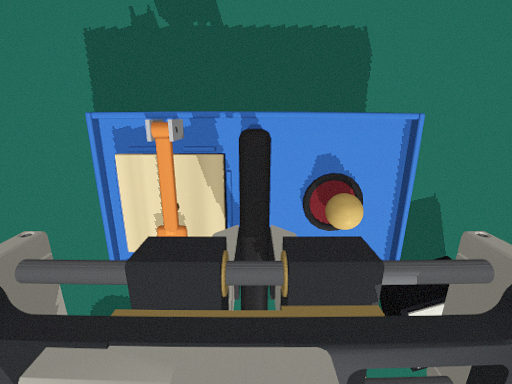

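The wrist view shows the keeper shut (165,130 to 172,235), the ball in its cup (345,210) and the tray level (slope about 0.001). The wrist carries 7.3 N, as expected for the load. Now I'll lift it higher and carry it over smoothly.

```bash
python3 -m pendant '[[[0,-0.07,0,0,0,0,0.5],[0,-0.28,0,0,0,0,0.5],[0,-0.63,0,0,0,0,0.5],[0,-1.1,0,0,0,0,0.5],[0,-1.7,0,0,0,0,0.5],[0,-2.4,0,0,0,0,0.5],[0,-3.1,0,0,0,0,0.5],[0,-3.8,0,0,0,0,0.5],[0,-4.5,0,0,0,0,0.5],[0,-5.2,0,0,0,0,0.5],[0,-5.75,0,0,0,0,0.5],[0,-6.25,0,0,0,0,0.5],[0,-6.6,0,0,0,0,0.5],[0,-6.85,0,0,0,0,0.5],[0,-7,0,0,0,0,0.5],[0,-7,0,0,0,0,0.5],[0,-7,0,0,0,0,0.5]]]'
python3 -m pendant '[[[0.01,0,0,0,0,0,0.5],[0.05,0,0.01,0,0,0,0.5],[0.16,0,0.03,0,0,0,0.5],[0.36,0,0.07,0,0,0,0.5],[0.67,0,0.13,0,0,0,0.5],[1.11,0,0.21,0,0,0,0.5],[1.68,0,0.32,0,0,0,0.5],[2.41,0,0.46,0,0,0,0.5],[3.29,0,0.63,0,0,0,0.5],[4.31,0,0.82,0,0,0,0.5],[5.48,0,1.05,0,0,0,0.5],[6.78,0,1.29,0,0,0,0.5],[8.22,0,1.57,0,0,0,0.5],[9.78,0,1.87,0,0,0,0.5],[11.45,0,2.19,0,0,0,0.5],[13.21,0,2.52,0,0,0,0.5],[15.04,0,2.87,0,0,0,0.5],[16.93,0,3.23,0,0,0,0.5],[18.85,0,3.6,0,0,0,0.5],[20.8,0,3.97,0,0,0,0.5]]]'
python3 -m pendant '[[[1.95,0,0.37,0,0,0,0.5],[3.87,0,0.74,0,0,0,0.5],[5.76,0,1.1,0,0,0,0.5],[7.59,0,1.45,0,0,0,0.5],[9.35,0,1.78,0,0,0,0.5],[11.02,0,2.1,0,0,0,0.5],[12.58,0,2.4,0,0,0,0.5],[14.02,0,2.68,0,0,0,0.5],[15.32,0,2.92,0,0,0,0.5],[16.49,0,3.15,0,0,0,0.5],[17.51,0,3.34,0,0,0,0.5],[18.39,0,3.51,0,0,0,0.5],[19.12,0,3.65,0,0,0,0.5],[19.69,0,3.76,0,0,0,0.5],[20.13,0,3.84,0,0,0,0.5],[20.44,0,3.9,0,0,0,0.5],[20.64,0,3.94,0,0,0,0.5],[20.75,0,3.96,0,0,0,0.5],[20.79,0,3.97,0,0,0,0.5],[20.8,0,3.97,0,0,0,0.5]]]'
python3 -m pendant '[[[0,0,0,0,0,0,0.5],[0,0,0,0,0,0,0.5],[0,0,0,0,0,0,0.5],[0,0,0,0,0,0,0.5],[0,0,0,0,0,0,0.5],[0,0,0,0,0,0,0.5]]]'
python3 t.py w8.png
python3 - <<'E'
from h import *
a=cam("scene")["image"];b=cam("top")["image"];w=cam("wrist")["image"]
im=np.vstack([np.hstack([a[100:310,60:360],b[60:270,140:440]]),np.hstack([w[90:290,20:320],w[90:290,212:512]])])
cv2.imwrite("pics/f.png",cv2.resize(im,None,fx=1.3,fy=1.3)[...,::-1])
E
```

```text
time: 14.5
tool_pos: [0.6081, 0.1962, 0.1788]
tool_rot: [-1.571, -0.0, -1.808]
contact_force: [1.1, -0.6, -6.8]
opening: 0.0156
time: 16.5
tool_pos: [0.5978, -0.0171, 0.1791]
tool_rot: [-1.571, -0.0, -1.808]
contact_force: [0.1, 0.5, -7.5]
opening: 0.0159
time: 18.5
tool_pos: [0.5878, -0.2266, 0.1791]
tool_rot: [-1.571, -0.0, -1.808]
contact_force: [0.7, -0.2, -7.5]
opening: 0.0158
time: 19.1
tool_pos: [0.5878, -0.2268, 0.179]
tool_rot: [-1.571, -0.0, -1.808]
contact_force: [-0.3, -0.0, -7.7]
opening: 0.0158
{'tool_pos': array([ 0.588, -0.227,  0.179]), 'contact_force': array([ 0.06 , -0.395, -7.342]), 'torque': array([-0.012, -0.061, -0.012]), 'opening': np.float64(0.015)}
rect ((0.5970276594161987, -0.1928619146347046), (0.09206399321556091, 0.2793538272380829), 75.58214569091797) z med 0.12711827655799057
slope dz/dx,dy [0.00504129 0.01204649 0.12690583]
```

View pics/f.png

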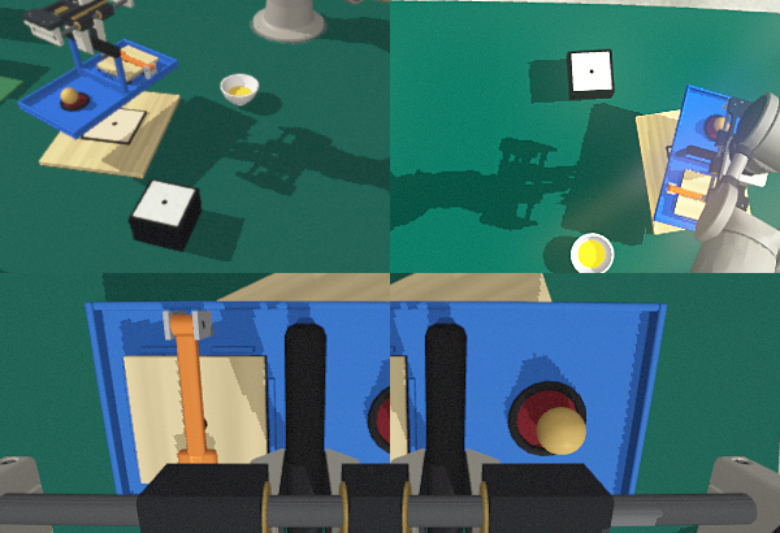

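The composite shows the tray held over the pasting board with the keeper shut, boards nested, the ball in its cup, and the boxes and bowl where they were. I'll check the ball offset numerically before handing in.

```bash
python3 - <<'E'
from h import *
from scipy.optimize import least_squares
c=cam("wrist");W=world(c);hsv=cv2.cvtColor(c["image"],cv2.COLOR_RGB2HSV);H,S,V=[hsv[...,i].astype(int) for i in range(3)]
s=status.observe();zb=s["tool_pos"][2]-.059
a=np.radians(-13.75);B=np.array([[np.cos(a),np.sin(a)],[-np.sin(a),np.cos(a)]])
T=np.concatenate([(W[...,:2]-s["tool_pos"][:2])@B.T,W[...,2:]-zb],-1)
d=np.linalg.norm(T-[.072,0,.025],axis=-1); m=(d<.035)&(H>12)&(H<30)&(S>80)&(T[...,2]>.018)
p=T[m]; r=least_squares(lambda x:np.linalg.norm(p-x,axis=1)-.016,[.072,0,.025],loss="soft_l1",f_scale=.002).x
print(len(p),"ball",r,"offset",r-[.072,0,.025], np.linalg.norm(r-[.072,0,.025]), np.abs(s["qvel"]).max())
E
```

```text
1087 ball [ 0.07661415 -0.00287698  0.02476237] offset [ 0.00461415 -0.00287698 -0.00023763] 0.005442784917464174 0.0006969083323570206
```

```bash
python3 -c "
from cell import robot
print(robot.hand_in())"
```

```text
the job is handed in; nothing more can be done
None
```

I closed the keeper into its catch, lifted the tray by its handle and carried it level over the pasting board. I handed it in there still gripped, at about 19 s of the 58 s.

**Last checks, all good:**
- **Keeper:** shut. Its force peaked at about 13 N and then dropped, and the bar measured level; it was still shut in the last picture.
- **Ball and boards:** the ball is about 5 mm from the middle of its cup. The boards are in their nest, by eye.
- **Tray:** centred within about 1 mm of the board by the tool reading. Its underside is about 108 mm above the plywood, tilted about 0.7° and still.
- **Grip:** fingers closed at 15.8 mm on the 16 mm bar with a 55 N grip setting, carrying about 7.4 N.
- **Bystanders:** the box stack and bowl stand where they were in the last picture. The bottle is out of that picture, but the path stayed well away from it.

**Checks that disagreed:**
- **Fingertip height:** the camera showed the fingers ending about 27 mm above the reported TCP. My first press on the keeper therefore stopped short; I corrected for it, and the later contacts agreed.
- **Last top view:** the arm hid about half the tray, so its centre reading there (about 35 mm off) can't be used. I relied on the tool position instead; the two agreed to 1 mm just after the tray was first lifted.

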